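# Take the depth of a worn locker-door track

## Robot

A 6-joint arm with a two-finger parallel gripper is mounted at the origin on the work surface. World frame = base frame: x ahead of the robot, y to its left, z up, the work surface at z = 0. Lengths are in m, angles in rad, forces in N, time in s.
With the tool pointing down it reaches from about 0.4 to 0.825 m from the base axis. Payload 7 kg.
Tool frame: the origin (TCP) lies midway between the tips of the shut fingers; the grasp point (between the pads) lies 19 mm behind it (robot.grip_point_offset is the distance from the TCP to the grasp point, in m); z points along the fingers, y is the line along which they close (so a half turn about z gives the same grasp; the last joint's range is limited). The gripper opens to 88 mm and grips with 3 to 60 N. Pads are 19 mm wide; open, the fingers measure 130 mm over their backs; the gripper's body (78 mm by 193 mm) begins 47 mm behind the grasp point.
Start: joints at [1.613, 0.359, 0.012, 0, -1.224, -0.288], TCP at [0.164, 0.655, 0.227] pointing down, gripper open.
Joint ranges: [-3.07, 3.07], [-1.43, 2.12], [-1.02, 1.25], [-3.03, 1.67], [-3.05, -0], [-3.03, 3.03]. Speed limits (rad/s): [2.39, 2.39, 3.01, 3.14, 3.14, 3.14].

## Interface

Orientations are given as a unit quaternion [x, y, z, w].
In Python, from rig import readout, grab_frame, ticket, finder, robot gives the robot as it stands.
- The arm moves only by the shell command python3 -m creep 'ROWS' [OPENING] [FORCE]. ROWS is JSON, a list of rows, each a list of 4 numbers: the shift along the tool's x, y, z as a fraction of full scale, then the turn about the tool's z as a fraction of full scale. In form: [[tx, ty, tz, yaw], ...]. A call has 1 to 5 rows; each row is the pose to reach, as a shift and turn from the pose commanded when the call began, along the tool's axes at that moment, turning the shorter way round; what a row does not reach only later rows make up. Full scale, the value 1, is 12 cm for a shift and pi rad for a turn. A row lasts 1/12 s, in which the tool goes at most 41.7 mm and 7.16 degrees, less where a joint would pass 70% of its speed; a pose out of reach is approached as far as the arm can. A call with a number of a shift or a turn outside -1 to 1 is refused whole. A call with a gripper value outside its range is refused whole. OPENING is the closure, from 0 (fully open) to 1 (shut), set as the call begins (- or left out, the last holds). The fingers move at their own pace and stop on an object; FORCE is the grip in N (left out, the last holds). Time passes only in rows, so rows that repeat a pose let the fingers close. It gives the time, the measured TCP pose, the force, the opening and the grip force at its end, in the units of the state.
- readout.sense(): the state, without advancing time (a new reading comes with each control period).
- grab_frame(name): name is "side" or "top" or "wrist"; returns a dict with "image" (384x512x3 uint8, blue, green, red), "intrinsics" (3x3 intrinsics, pixels), "R" (3x3) and "t" (3): a world point X has camera coordinates R X + t; the wrist camera has in their place "hand_eye" (4x4, takes a point from camera to tool coordinates, whose origin is the TCP and whose axes are the flange's). Camera axes: x right, y down, z forward; pixel columns grow to the right and rows downward; lengths in m; the calibration is good to about 2 mm. The wrist camera is an equidistant fisheye: a pixel r from the principal point sees the ray r / f radians off the axis. A picture is of the moment at which its call begins: read the wrist's pose just before it. There is no depth.
- ticket.finish_job(): hands the job in; it is judged then, once.
Trained networks look in a picture, given as the dict that the camera call returned (one of the last four; its "shot" number tells which), for a name from the list of things; names that differ only in an ending like _2 or _b are one class to them, and where a whole thing is asked for, a point or a joint stands for the part that bears it (a point fixed in the world has none). Each returns a list of dicts, best first, with "score" (0 to 1); they miss things now and then, are a little off and sometimes report something else, mostly with a low value. They report only what shows in the picture. A call takes as long as a camera call.
- finder.search_frame(picture, name): "at" ([x, y, z] in m, in world coordinates, good to about 4 mm: the middle of the surface that is visible of it).
- finder.tip_of(picture, name): "at" ([x, y, z] in m, in world coordinates, good to about 4 mm: a listed point, or the origin of a listed thing).
The state is a dict: "clock": time; "joint_positions": joint angles; "joint_velocities": joint speeds; "joint_torque": joint torques, N m; "position": TCP position; "orientation": TCP orientation; "force": force on the tool from outside, world axes, zero at the start; "ft_torque": the same for the moment, N m; "opening": finger opening in m; "gripper_force": force on a finger pad.
Only numpy, scipy, OpenCV 4.12 (cv2) and the standard library are available. Lean on these libraries where they do the work, as an engineer would, in place of code of your own. Each camera call takes 0.05 s, during which the arm holds its last target. There are 200 camera calls.

## Task

Measure how deep the channel of the strapped-down locker-door track is: take the yellow depth gauge from its stand, feel for the channel with the tip under a light touch (the white pointer keeps the deepest push, so nothing but the channel's bottom may push the probe in by more than about 3 mm), then press the foot down until it sits flat across the channel, hold it there a moment with roughly 1 kg of push, and never push on the track with more than 2 kg. Then lift the gauge straight out and stand it gently back upright over the hole of its stand with the reading still showing, and let go. Leave the keys, the tag, the fob, the screwdriver and the cash box where they are.

Things in the scene. Friction and masses are not known exactly. Their poses are not given: they have to be found in the camera images.
- gauge: Pen-type depth gauge, about 140 g, standing upright: steel foot 22 mm (its x) by 50 mm (its y), 6 mm thick, under a square yellow barrel. Origin: centre of the foot's underside, z up along the barrel. A steel probe 2.5 mm thick with a round tip stands out below the foot's centre, its tip 12 mm under the origin; a white ticked pointer bar stands 3 mm out of the top at the start
- gauge_grip (a point): Where to grip the gauge: centre of the square yellow barrel, 40 mm above the foot's underside. The barrel is 18 by 18 mm and reaches from 6 to 64 mm above the underside, with a black cap, 20 by 20 mm, from there to 68 mm. Best gripped with the fingers closing along the gauge's y (the foot's length). Axes as the gauge's
- probe (a joint): How far the sprung probe is pushed into the gauge, m: 0 fully out (tip 12 mm below the foot), 0.012 tip level with the foot's underside. The spring pushes out with 2 N at 0 and 0.2 N more per mm. On the channel's bottom with the foot flat it reads 12 mm minus the channel's depth: 4 to 8 mm
- pointer (a joint): How far the white pointer bar has been pushed up, m: 0 at the start. The probe pushes it ahead (0.8 N of rubbing more) and it stays at the deepest push; it cannot be reset
- probe_head (a point): Inner end of the probe inside the barrel, 33 mm above the foot's underside when the probe is fully out; moves up with the probe
- pointer_foot (a point): Lower end of the pointer bar inside the barrel, lies on the probe's inner end at the start and stays up when the probe goes back out
- board: Plywood holding board, fixed, 150 mm (its x) by 140 mm (its y), 14 mm thick; origin: centre of its underside, z up. A door track lies along its x, held by two steel straps 18 mm wide and 5 mm high that cross the track's top at x = -52 and +52 mm, with wing nuts (up to 20 mm over the track's top) at y = -57 and +57 mm. Measure between the straps, near x = 0
- track_middle (a point): Point on the board's centre line at the height of the track's flat top, 46 mm above the board's underside; axes as the board's. The track (aluminium top, 138 mm long, 70 mm wide) has a black channel, 5 mm wide, along its middle, parallel to x. Track and channel lie up to 16 mm to either side (along y) of this point: that shift is not measured. Channel depth 4 to 8 mm, unknown
- stand: Dark wood gauge stand, fixed, 90 mm (its x) by 64 mm (its y) by 34 mm high; origin: centre of its underside, z up. A square hole, 16 by 16 mm and straight through, in the centre of its top takes the probe, the foot resting on the flat top with its length along the stand's y
- pink_tag: Faded pink plastic tag, 62 by 32 by 4 mm, flat on the turntable; origin at the centre of its underside. Leave alone
- brass_key: Tarnished brass key, 58 mm long, 4 mm thick; origin under its bow. Leave alone
- locker_key_a: Steel locker key, 50 mm long, 4 mm thick; origin under its bow. Leave alone
- locker_key_b: Steel locker key, 50 mm long, 4 mm thick; origin under its bow. Leave alone
- bakelite_fob: Cracked black bakelite fob, a disc 42 mm wide and 10 mm high; origin at the centre of its underside. Leave alone
- screwdriver: Screwdriver, 190 mm long, lying on the bench beside the turntable. Leave alone
- cash_box: Dented green tin cash box, fixed, 203 by 153 mm, 100 mm high with its handle; origin at the centre of its underside. Leave alone
- turntable: Scuffed pine turntable let into the bench, 540 mm wide, fixed, its top 8 mm above the bench; origin at its centre at the height of the bench top. Board, stand, keys, tag and fob stand on it

How it is judged:
On the way:
1. the foot sits flat across the channel (within 1 mm and 0.05 rad, within 0.35 rad of square), pressed with over 6 N, the probe on the channel's bottom and the pointer on the probe, for 0.3 s (z of gauge in the frame of board between 0.044 and 0.047 m and angle between gauge's own z axis and vertical below 0.05 rad and angle between the y axis of gauge and the y axis of board, either way round below 0.35 rad and x of gauge in the frame of board between -0.03 and 0.03 m and y of gauge in the frame of board between -0.02 and 0.02 m and value of joint probe between 0.003 and 0.0095 m and distance between probe_head and pointer_foot below 0.001 m and contact force between gauge and board above 6 N), for 0.3 s.
At the end, for the whole second after the job is handed in: The gauge stands released and still on its stand, upright within 0.08 rad, its centre within 7 mm of the hole's axis, its foot on the stand's top (within 2 mm), the probe free in the hole, and the pointer still keeping the seated reading (up by 3 to 9.5 mm) (horizontal distance between gauge and stand below 0.007 m and z of gauge in the frame of stand between 0.032 and 0.036 m and angle between gauge's own z axis and vertical below 0.08 rad and linear speed of gauge below 0.01 m/s and value of joint pointer between 0.003 and 0.0095 m and value of joint probe below 0.001 m); the robot touches nothing.
It fails at once if the probe is pushed in by more than 3.5 mm anywhere but on the bottom of the channel (pointer spoilt) (value of joint probe above 0.0035 m and (z of gauge in the frame of board above 0.0515 m or horizontal distance between gauge and board above 0.07 m)).
It fails at once if the gauge is pushed on the track with more than 25 N (contact force between gauge and board above 25 N).
It fails at once if the gauge is dropped onto its stand (faster than 0.3 m/s within the last 10 mm) (linear speed of gauge above 0.3 m/s and horizontal distance between gauge and stand below 0.03 m and z of gauge in the frame of stand below 0.044 m).
It fails at once if a key, the tag, the fob or the screwdriver is shifted by more than 10 mm (distance of any of pink_tag, brass_key, locker_key_a, locker_key_b, bakelite_fob, screwdriver from where it was at the start of the episode above 0.01 m).
It fails at once if the robot knocks the cash box (contact force between any of the arm, the fingers and cash_box above 2 N).
It also fails if it takes over 61 s, if anything falls off the work surface, if the arm or the gripper's body presses on something with over 40 N, if the wrist force passes 120 N, or if a joint passes its speed limit or range.

## Working session

There is one attempt and no reset: what is moved stays moved. The work goes in short steps, Python scripts to look and compute and a shell command to move; the robot and the scene stay as the last step left them, time stands still between calls to the robot, and variables do not carry over. Pictures are saved under pics/ and viewed, at most 12 in all, crops included, and the job is handed in when it is done.

```bash
ls; mkdir -p pics
cat > h.py <<'E'
import numpy as np, cv2
from scipy.spatial.transform import Rotation as Rn
from rig import readout, grab_frame, ticket, finder, robot
def look(p,names,f=finder.tip_of):
    for n in names:
        r=f(p,n)[:2]
        print(n,[(np.round(d["at"],4).tolist(),round(d["score"],2)) for d in r])
def proj(p,X):
    c=p["R"]@np.array(X)+p["t"]; u=p["intrinsics"]@c; return u[:2]/u[2]
def ray_at_z(p,uv,z):
    d=np.linalg.inv(p["intrinsics"])@[uv[0],uv[1],1]; d=p["R"].T@d; o=-p["R"].T@p["t"]
    return o+d*(z-o[2])/d[2]
def totool(dw):
    s=readout.sense(); R=Rn.from_quat(s["orientation"]).as_matrix()
    return R.T@np.array(dw)/0.12
E
python3 - <<'E'
from h import *
s=readout.sense();print(s)
p=grab_frame("top");cv2.imwrite("pics/top.png",p["image"])
look(p,["gauge","gauge_grip","board","track_middle","stand","cash_box","screwdriver","bakelite_fob","turntable"])
q=grab_frame("side");cv2.imwrite("pics/side.png",q["image"])
look(q,["gauge","gauge_grip","board","track_middle","stand","cash_box"])
cv2.imwrite("pics/both.png",cv2.resize(np.hstack([p["image"],q["image"]]),(800,300)))
E
```

```text
pics
{'clock': 0.0, 'joint_positions': array([ 1.61312093e+00,  3.59419716e-01,  1.10410578e-02, -3.80652095e-04,
       -1.22408854e+00, -2.88118159e-01]), 'joint_velocities': array([-0.00084614, -0.00187099, -0.00101831, -0.00020505, -0.00028482,
        0.00041011]), 'joint_torque': array([-2.25912394e-03, -5.82713306e+01,  2.93063807e+01,  6.99730530e+00,
        7.10398905e-03, -1.50167266e-04]), 'position': array([0.16413006, 0.65422577, 0.22558821]), 'orientation': array([ 9.92449380e-01, -1.22651937e-01, -3.91053544e-05,  8.53489851e-04]), 'force': array([-0.08758419, -0.05219634,  0.25868977]), 'ft_torque': array([0.03085929, 0.00487168, 0.01319175]), 'gripper_force': 0.0, 'opening': 0.08754820096917845}
gauge [([0.6055, -0.1182, 0.0399], 0.7)]
gauge_grip [([0.5198, 0.428, 0.0013], 0.62), ([0.6031, -0.1161, 0.0813], 0.55)]
board [([0.6251, 0.0841, 0.0086], 0.88), ([0.6024, -0.1184, 0.0051], 0.65)]
track_middle [([0.4653, -0.0986, 0.0065], 0.74), ([0.6253, 0.0893, 0.0545], 0.65)]
stand []
cash_box [([0.6463, -0.4823, 0.003], 0.66)]
screwdriver [([0.5155, 0.4281, 0.0025], 0.71)]
bakelite_fob [([0.8002, -0.0885, 0.0065], 0.53), ([0.6041, -0.1155, 0.0825], 0.43)]
turntable [([0.6183, -0.0137, 0.0], 0.64)]
gauge [([0.6021, -0.1177, 0.0449], 0.62), ([0.5193, 0.4338, -0.0025], 0.59)]
gauge_grip [([0.6025, -0.1156, 0.0831], 0.62)]
board [([0.6286, 0.0828, 0.0034], 0.77)]
track_middle [([0.6294, 0.0821, 0.0547], 0.66), ([0.473, -0.011, 0.0105], 0.51)]
stand [([0.5992, -0.1204, 0.0084], 0.63)]
cash_box [([0.6485, -0.4878, 0.0002], 0.77)]
```

View pics/top.png

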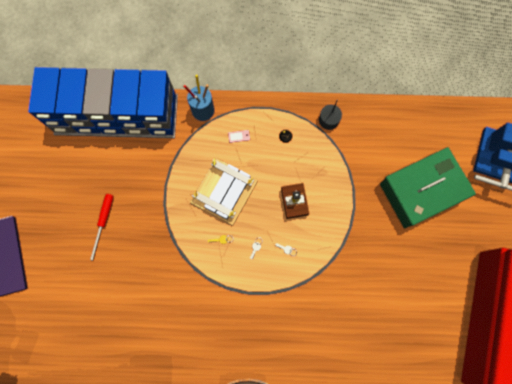

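View pics/side.png

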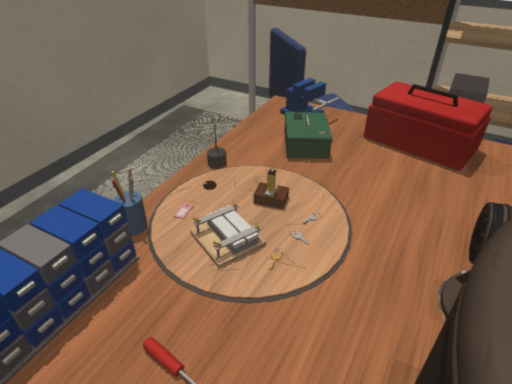

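```bash
for i in 1; do python3 -m creep '[[0.3,0.3,0,0],[0.55,0.55,0,0],[0.8,0.8,0,0],[1,1,0,0],[1,1,0,0]]' 0; done
python3 -m creep '[[0.25,0.25,0,0],[0.5,0.5,0,0],[0.75,0.75,0,0],[1,1,0,0],[1,1,0,0]]'
python3 -m creep '[[0.25,0.25,0,0],[0.5,0.5,0,0],[0.75,0.75,0,0],[1,1,0,0],[1,1,0,0]]'
python3 -m creep '[[0.25,0.25,0,0],[0.5,0.5,0,0],[0.75,0.75,0,0],[1,1,0,0],[1,1,0,0]]'
python3 -m creep '[[0.25,0.25,0,0],[0.5,0.5,0,0],[0.75,0.75,0,0],[0.9,0.9,0,0],[0.9,0.9,0,0]]'
python3 - <<'E'
from h import *
s=readout.sense()
p=grab_frame("wrist");cv2.imwrite("pics/w1.png",p["image"]);print(p["intrinsics"],p["hand_eye"],s["position"],s["orientation"],s["clock"])
look(p,["gauge","gauge_grip","stand","board","track_middle"])
E
```

```text
clock: 1.27
position: [0.2535, 0.504, 0.2273]
orientation: [0.992, -0.124, -0.0, 0.0]
force: [-0.9, 0.0, -0.9]
opening: 0.0874
gripper_force: 0.0
clock: 1.68
position: [0.3402, 0.3587, 0.227]
orientation: [0.992, -0.124, -0.0, 0.0]
force: [-0.5, 0.5, -1.4]
opening: 0.0877
gripper_force: 0.0
clock: 2.1
position: [0.4276, 0.2133, 0.2268]
orientation: [0.992, -0.125, 0.0, 0.0]
force: [-0.7, 0.8, -0.0]
opening: 0.0874
gripper_force: 0.0
clock: 2.52
position: [0.5152, 0.0677, 0.2265]
orientation: [0.992, -0.125, 0.0, 0.001]
force: [-0.1, 0.9, -0.2]
opening: 0.0874
gripper_force: 0.0
clock: 2.93
position: [0.5934, -0.0626, 0.2258]
orientation: [0.992, -0.124, -0.0, 0.001]
force: [0.0, 0.5, -0.1]
opening: 0.0876
gripper_force: 0.0
[[297.31863964   0.         257.03591504]
 [  0.         297.31863964 190.85630514]
 [  0.           0.           1.        ]] [[ 1.24303370e-03 -9.69726728e-01 -2.44189532e-01  6.47539109e-02]
 [ 9.99999098e-01  1.32952256e-03 -1.89365127e-04  6.31816106e-05]
 [ 5.08287917e-04 -2.44189076e-01  9.69727506e-01 -1.57511980e-01]
 [ 0.00000000e+00  0.00000000e+00  0.00000000e+00  1.00000000e+00]] [ 0.59339575 -0.06258279  0.22575574] [ 9.92229129e-01 -1.24422278e-01 -2.84148433e-04  6.10048478e-04] 2.9333
gauge [([0.5998, -0.1144, 0.0434], 0.72)]
gauge_grip [([0.6017, -0.1182, 0.0818], 0.59)]
stand [([0.603, -0.1181, 0.0096], 0.88)]
board [([0.6289, 0.0865, 0.0063], 0.56)]
track_middle [([0.632, 0.0855, 0.0559], 0.9)]
```

View pics/w1.png

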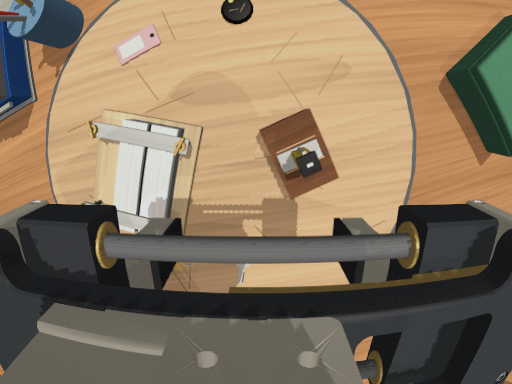

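```bash
cat >> h.py <<'E'
def wray(p,s,uv,z):
    K=p["intrinsics"];f=K[0,0];d=np.array(uv)-K[:2,2];r=np.hypot(*d);th=r/f
    c=np.array([*(np.sin(th)*d/r),np.cos(th)]);H=p["hand_eye"]
    R=Rn.from_quat(s["orientation"]).as_matrix()
    w=R@H[:3,:3]@c; o=s["position"]+R@H[:3,3]
    return o+w*(z-o[2])/w[2]
E
python3 - <<'E'
from h import *
s=readout.sense();p=grab_frame("wrist")
def pr(n,uvs,z):
    P=np.array([wray(p,s,u,z)[:2] for u in uvs]);print(n,P.round(4).tolist())
    d=np.diff(P,axis=0);print(np.degrees(np.arctan2(d[:,1],d[:,0])).round(1),np.hypot(*d.T).round(4))
    return P
S=pr("stand",[(260,130),(309,109),(339,176),(290,198),(260,130)],.042);print(S[:4].mean(0))
pr("foot",[(276,154),(318,134)],.048)
pr("cap",[(307,148),(318,164)],.110)
pr("chan",[(146,122),(133,222)],.051)
pr("track R edge",[(184,125),(163,222)],.054)
pr("track L edge",[(120,120),(112,215)],.054)
pr("board top edge",[(106,109),(203,126),(188,232)],.022)
im=cv2.resize(p["image"][60:240,80:360],None,fx=2.8,fy=2.8,interpolation=cv2.INTER_CUBIC);cv2.imwrite("pics/w1c.png",im)
E
```

```text
stand [[0.6393, -0.0731], [0.6502, -0.1338], [0.5646, -0.1527], [0.5523, -0.0888], [0.6393, -0.0731]]
[ -79.9 -167.5  100.8   10.2] [0.0617 0.0877 0.0651 0.0884]
[ 0.60159609 -0.11213482]
foot [[0.6087, -0.0843], [0.6201, -0.1366]]
[-77.7] [0.0535]
cap [[0.6158, -0.1119], [0.5986, -0.119]]
[-157.6] [0.0187]
chan [[0.684, 0.0525], [0.571, 0.1095]]
[153.2] [0.1266]
track R edge [[0.6673, 0.008], [0.5629, 0.0679]]
[150.2] [0.1203]
track L edge [[0.6963, 0.0833], [0.5871, 0.1343]]
[154.9] [0.1206]
board top edge [[0.7212, 0.1148], [0.6608, -0.0069], [0.5327, 0.0519]]
[-116.4  155.4] [0.1359 0.1409]
```

View pics/w1c.png

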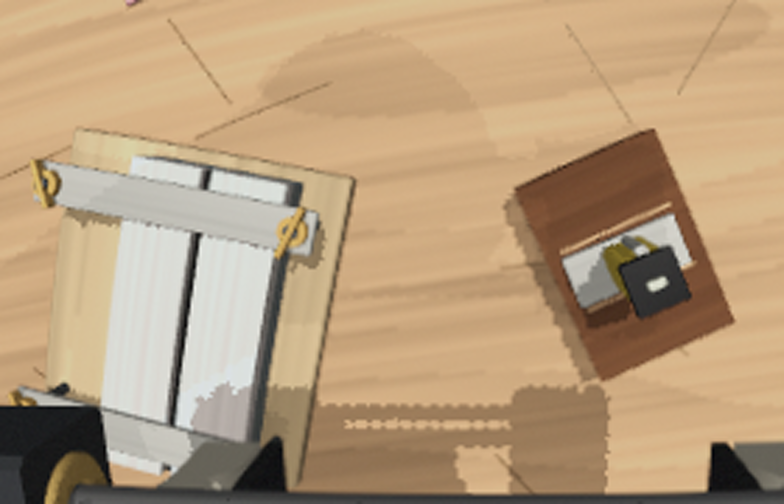

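```bash
python3 -m creep '[[0.06,0.14,0,-0.035],[0.12,0.28,0,-0.07],[0.18,0.42,0,-0.11],[0.18,0.42,0,-0.144],[0.18,0.42,0,-0.144]]'
python3 -m creep '[[0,0,0.1,0],[0,0,0.25,0],[0,0,0.35,0],[0,0,0.4,0],[0,0,0.4,0]]'
python3 - <<'E'
from h import *
s=readout.sense()
p=grab_frame("wrist");im=cv2.resize(p["image"],(800,600));cv2.imwrite("pics/w2.png",im);print(s["position"],s["orientation"],s["clock"],s["force"])
look(p,["gauge","gauge_grip","stand"]);look(p,["gauge","stand"],finder.search_frame)
E
```

```text
clock: 3.7
position: [0.6001, -0.1127, 0.2268]
orientation: [0.994, 0.106, 0.0, -0.0]
force: [0.8, -0.4, 1.1]
opening: 0.0876
gripper_force: 0.0
clock: 4.12
position: [0.5994, -0.112, 0.1774]
orientation: [0.995, 0.102, -0.001, -0.0]
force: [-0.2, -0.2, 0.2]
opening: 0.0877
gripper_force: 0.0
[ 0.59935419 -0.11198473  0.17738843] [ 9.94740582e-01  1.02420667e-01 -1.08080415e-03 -1.11290960e-04] 4.1167 [-0.20918258 -0.21157832  0.16262257]
gauge [([0.6007, -0.1176, 0.0456], 0.65)]
gauge_grip [([0.6021, -0.1157, 0.0826], 0.77)]
stand [([0.6028, -0.1151, 0.0116], 0.79)]
gauge [([0.6051, -0.1167, 0.0804], 0.88)]
stand [([0.6184, -0.1147, 0.0439], 0.57)]
```

View pics/w2.png

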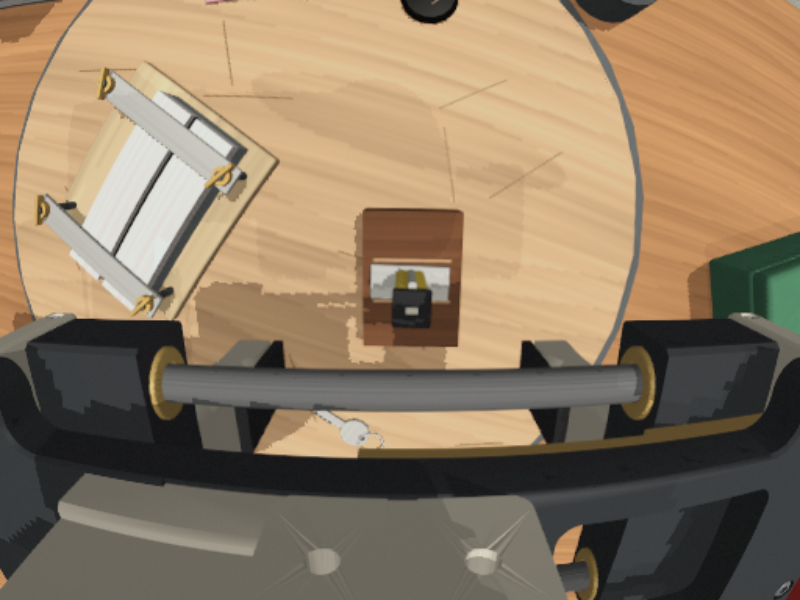

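```bash
python3 -m creep '[[0.012,0.041,0.2,0],[0.012,0.041,0.45,0],[0.012,0.041,0.7,0],[0.012,0.041,0.87,0],[0.012,0.041,0.95,0]]'
python3 -m creep '[[0,0,0,0],[0,0,0,0],[0,0,0,0],[0,0,0,0],[0,0,0,0]]' 0.7 10
python3 - <<'E'
from h import *
s=readout.sense()
p=grab_frame("wrist");q=grab_frame("side");im=np.hstack([p["image"][100:300,150:380],cv2.resize(q["image"][150:220,230:310],(230,200))]);cv2.imwrite("pics/w3.png",cv2.resize(im,(800,348)));print(s["position"],s["orientation"],s["clock"],s["force"],s["opening"])
look(p,["gauge","gauge_grip","stand"])
E
```

```text
clock: 4.83
position: [0.6011, -0.1175, 0.0619]
orientation: [0.995, 0.103, -0.002, -0.0]
force: [-0.7, -0.1, 0.2]
opening: 0.0876
gripper_force: 0.0
clock: 5.25
position: [0.6035, -0.1173, 0.066]
orientation: [0.995, 0.103, 0.001, 0.0]
force: [-0.0, 0.3, 0.0]
opening: 0.0598
gripper_force: 0.0
[ 0.60348526 -0.11727977  0.0660421 ] [9.94664812e-01 1.03152576e-01 1.20712942e-03 3.65369722e-05] 5.25 [-0.04294016  0.28645106  0.0430868 ] 0.059768625171331254
gauge [([0.5989, -0.1171, 0.0455], 0.83)]
gauge_grip [([0.6038, -0.1183, 0.0788], 0.92)]
stand [([0.604, -0.1196, 0.0107], 0.89)]
```

View pics/w3.png

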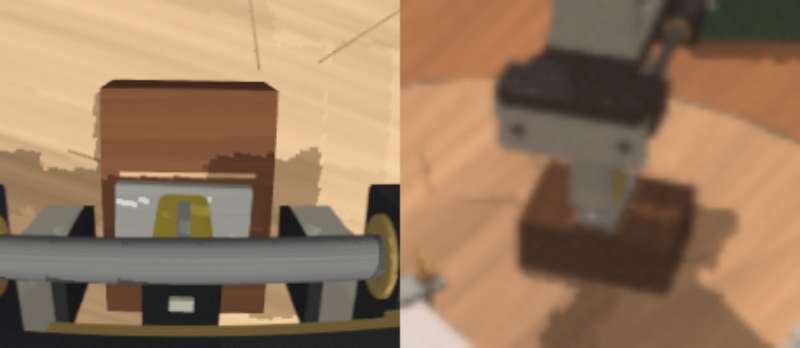

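```bash
python3 -m creep '[[0,0,0,0],[0,0,0,0],[0,0,0,0],[0,0,0,0],[0,0,0,0]]' 0.82 10
python3 -m creep '[[0,0,0,0],[0,0,0,0],[0,0,0,0],[0,0,0,0],[0,0,0,0]]' 1 30
python3 -c "
from h import *
s=readout.sense();print(s['position'],s['orientation'],s['force'],s['opening'],s['gripper_force'],s['clock'],s['joint_positions'])"
```

```text
clock: 5.92
position: [0.6026, -0.1174, 0.0645]
orientation: [0.995, 0.103, -0.0, -0.0]
force: [-0.7, -0.1, 0.3]
opening: 0.0199
gripper_force: 9.9
clock: 6.33
position: [0.6026, -0.1174, 0.0645]
orientation: [0.995, 0.103, -0.0, -0.0]
force: [-0.1, 0.0, -0.1]
opening: 0.0194
gripper_force: 29.9
[ 0.60256201 -0.11738573  0.06449935] [ 9.94672183e-01  1.03088520e-01 -7.11116310e-05 -7.50221556e-06] [-0.13797192  0.03384398 -0.1474179 ] 0.01941736558245744 29.92517908802256 6.3333 [ 1.25341283e-01  4.05963158e-01 -3.23454718e-01 -2.43265860e-05
 -8.41520308e-01  1.65201523e+00]
```

```bash
python3 -m creep '[[0,0,-0.06,0],[0,0,-0.2,0],[0,0,-0.45,0],[0,0,-0.7,0],[0,0,-0.95,0]]'
python3 -m creep '[[0,0,0,0],[0,-0.2,0,0],[0,-0.45,0,0],[0,-0.7,0,0],[-0.05,-1,0,0]]'
python3 -m creep '[[0,-0.3,0,0.03],[0,-0.6,0,0.07],[-0.03,-0.85,0,0.11],[-0.05,-1,0,0.14],[-0.05,-1.0,0,0.17]]'
python3 -m creep '[[0,-0.1,0,0.03],[0,-0.1,0,0.041],[0,-0.1,0,0.041],[0,-0.1,0,0.041],[0,-0.1,0,0.041]]'
python3 - <<'E'
from h import *
s=readout.sense()
p=grab_frame("wrist");cv2.imwrite("pics/w4.png",cv2.resize(p["image"],(800,600)));print(s["position"],s["orientation"],s["clock"],s["force"],s["opening"],s["gripper_force"])
look(p,["track_middle","board","gauge","gauge_grip"])
E
```

```text
clock: 6.75
position: [0.6022, -0.1174, 0.18]
orientation: [0.995, 0.103, -0.0, 0.0]
force: [1.8, 0.6, -1.5]
opening: 0.0189
gripper_force: 29.9
clock: 7.17
position: [0.5724, -0.0006, 0.1787]
orientation: [0.995, 0.102, 0.0, 0.0]
force: [1.4, 0.4, -1.7]
opening: 0.0195
gripper_force: 29.9
clock: 7.58
position: [0.5407, 0.1181, 0.179]
orientation: [0.986, -0.164, 0.0, -0.001]
force: [-0.3, -0.8, -1.2]
opening: 0.0197
gripper_force: 29.9
clock: 8.0
position: [0.5453, 0.1262, 0.1786]
orientation: [0.974, -0.226, -0.0, 0.0]
force: [0.5, 0.0, -2.1]
opening: 0.0194
gripper_force: 29.9
[0.54534293 0.12617106 0.1786197 ] [ 9.74231116e-01 -2.25552055e-01 -5.98125277e-05  9.38772139e-06] 8.0 [ 0.45768769  0.00915321 -2.11030535] 0.019389704889249876 29.923441079445183
track_middle [([0.6301, 0.083, 0.0551], 0.58)]
board [([0.6286, 0.0878, 0.0058], 0.74)]
gauge [([0.5443, 0.1251, 0.1578], 0.85)]
gauge_grip [([0.5472, 0.1262, 0.1966], 0.96)]
```

View pics/w4.png

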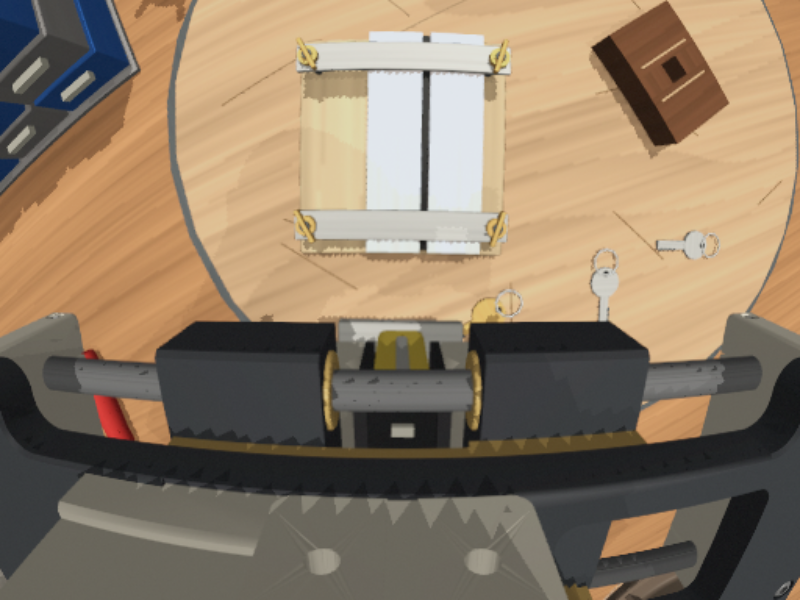

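Run:
```python
from h import *
s=readout.sense();p=grab_frame("wrist");g=p["image"].astype(float).mean(2)
pts=[]
for v in range(52,130,4):
    r=g[v,245:300]; w=np.clip(150-r,0,None)*(np.abs(np.arange(55)-27)<8); pts.append((245+(w*np.arange(55)).sum()/w.sum(),v))
P=np.array([wray(p,s,u,.054)[:2] for u in pts])
d=np.polyfit(P[:,0],P[:,1],1);a=np.degrees(np.arctan(d[0]));print(np.round(pts[::6],1).tolist(),"angle",a,"resid",np.std(P[:,1]-np.polyval(d,P[:,0])))
R=Rn.from_quat(s["orientation"]).as_matrix();print("tool x deg",np.degrees(np.arctan2(R[1,0],R[0,0])))
t=(R.T@np.c_[P-s["position"][:2],np.zeros(len(P))].T).T;print("tool frame mm",(t[::4,:2]*1000).round(1).tolist())
for n,u,z in [("strap far inner",(420*.64,72*.64),.059),("strap near inner",(420*.64,211*.64),.059)]:
    print(n,(R.T@(wray(p,s,u,z)-s["position"])*1000).round(1))
for n,u,z in [("board edges",[(301*.64,140*.64),(505*.64,140*.64)],.022),("track edges",[(367*.64,140*.64),(483*.64,140*.64)],.054)]:
    print(n,[(R.T@(wray(p,s,q,z)-s["position"])*1000).round(1).tolist() for q in u])
print("hole",wray(p,s,(675*.64,69*.64),.042))
g2=g[30:62,415:450]; m=g2<45; ys,xs=np.nonzero(m); print(len(xs), xs.mean()+415 if len(xs) else 0, ys.mean()+30 if len(xs) else 0)
```

```text
[[272.5, 52.0], [271.6, 76.0], [271.6, 100.0], [271.4, 124.0]] angle -26.747051552910403 resid 0.0001978942254777206
tool x deg -26.14296043305898
tool frame mm [[128.1, 14.5], [112.3, 14.0], [96.8, 13.6], [81.5, 13.7], [66.3, 13.6]]
strap far inner [132.7  10.8 119.6]
strap near inner [ 48.4  11.  119.6]
board edges [[95.9, -68.1, 156.6], [96.2, 70.0, 156.6]]
track edges [[91.5, -20.7, 124.6], [92.4, 49.2, 124.6]]
hole [ 0.60253916 -0.11790204  0.042     ]
135 430.7925925925926 43.696296296296296
```

```bash
python3 -m creep '[[0.15,0.03,0,0],[0.4,0.08,0,0.003],[0.65,0.114,0,0.003],[0.73,0.114,0,0.003],[0.73,0.114,0,0.003]]'
python3 -m creep '[[0,0,0.15,0],[0,0,0.35,0],[0,0,0.55,0],[0,0,0.65,0],[0,0,0.68,0]]'
python3 -m creep '[[0,0,0,0],[0,0,0,0],[0,0,0,0]]'
python3 - <<'E'
from h import *
s=readout.sense()
p=grab_frame("wrist");cv2.imwrite("pics/w5.png",cv2.resize(p["image"][:260,130:390],(800,800))[:600]);print(s["position"],s["orientation"],s["clock"],s["force"])
E
```

```text
clock: 8.72
position: [0.6197, 0.0741, 0.1778]
orientation: [0.973, -0.232, -0.0, 0.0]
force: [-0.0, -0.4, -1.9]
opening: 0.0194
gripper_force: 29.9
clock: 9.13
position: [0.6162, 0.0753, 0.0945]
orientation: [0.973, -0.231, -0.002, 0.001]
force: [1.0, -1.0, -1.5]
opening: 0.0192
gripper_force: 29.9
clock: 9.38
position: [0.619, 0.076, 0.0986]
orientation: [0.973, -0.231, 0.001, -0.001]
force: [0.4, 0.3, -1.1]
opening: 0.0193
gripper_force: 29.9
[0.61901664 0.07599378 0.09855367] [ 9.73068547e-01 -2.30512848e-01  1.03876815e-03 -5.92204574e-04] 9.3833 [ 0.39924766  0.27490171 -1.12170292]
```

View pics/w5.png

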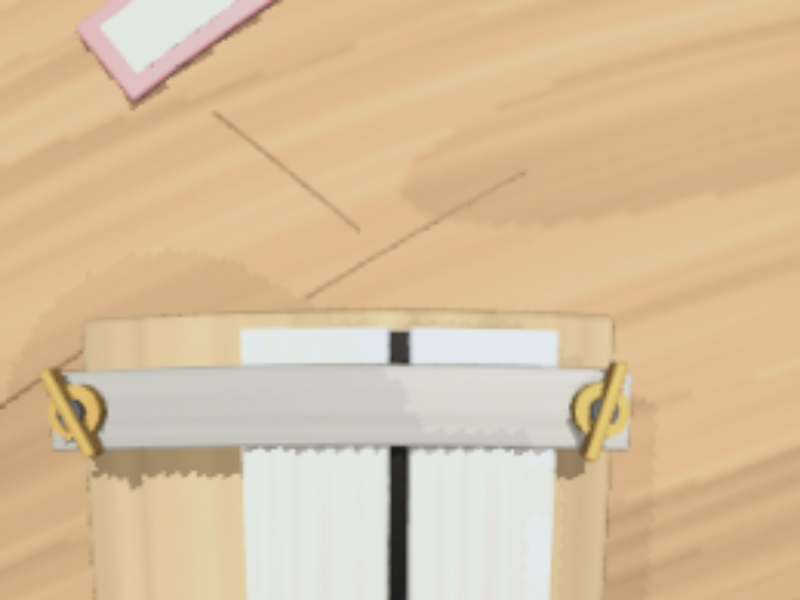

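```bash
python3 -m creep '[[0,0,0,0],[0,0,0,0],[0,0,0,0]]'
python3 - <<'E'
from h import *
s=readout.sense();p=grab_frame("wrist");g=p["image"].astype(float).mean(2)
cv2.imwrite("pics/w6.png",cv2.resize(p["image"][140:240,190:324],(800,597),interpolation=cv2.INTER_CUBIC))
R=Rn.from_quat(s["orientation"]).as_matrix()
print(s["position"],s["force"])
for v in range(150,215,6):
    r=g[v,245:275]; w=np.clip(150-r,0,None); u=245+(w*np.arange(30)).sum()/w.sum()
    print(v,round(u,2),(R.T@(wray(p,s,(u,v),.054)-s["position"])*1000).round(1))
E
```

```text
clock: 9.68
position: [0.6183, 0.0756, 0.0975]
orientation: [0.973, -0.231, 0.0, -0.0]
force: [0.4, -0.3, -1.7]
opening: 0.0198
gripper_force: 29.9
[0.61830961 0.07559879 0.09750756] [ 0.42108772 -0.29310988 -1.70284174]
150 258.04 [42.7  0.8 43.5]
156 258.08 [38.6  0.8 43.5]
162 257.99 [34.5  0.8 43.5]
168 257.9 [30.3  0.7 43.5]
174 257.91 [26.1  0.7 43.5]
180 257.9 [21.9  0.7 43.5]
186 257.88 [17.6  0.7 43.5]
192 257.87 [13.3  0.7 43.5]
198 257.74 [ 9.   0.7 43.5]
204 257.93 [ 4.6  0.8 43.5]
210 271.54 [ 0.1 10.5 43.5]
```

View pics/w6.png

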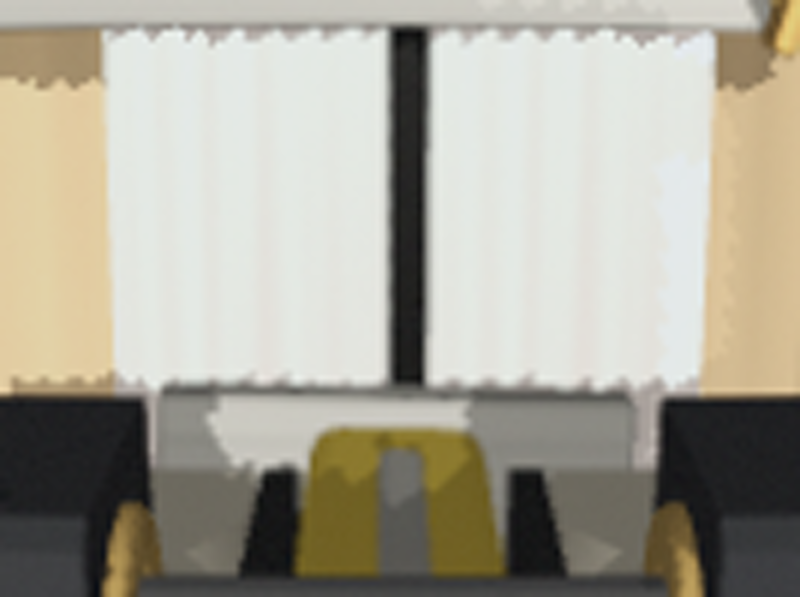

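```bash
python3 -m creep '[[0,0.007,0.01,0],[0,0.007,0.025,0],[0,0.007,0.04,0],[0,0.007,0.05,0],[0,0.007,0.05,0]]'
python3 -m creep '[[0,0,0.01,0],[0,0,0.02,0],[0,0,0.025,0],[0,0,0.025,0],[0,0,0.025,0]]'
python3 -m creep '[[0,0,0.005,0],[0,0,0.01,0],[0,0,0.015,0],[0,0,0.015,0],[0,0,0.015,0]]'
python3 -c "
from h import *
s=readout.sense();print(s['position'],s['force'],s['ft_torque'])"
```

```text
clock: 10.15
position: [0.6175, 0.0747, 0.0904]
orientation: [0.973, -0.231, -0.0, 0.0]
force: [0.9, 0.6, -2.5]
opening: 0.0192
gripper_force: 29.9
clock: 10.57
position: [0.6177, 0.0748, 0.0879]
orientation: [0.973, -0.231, -0.0, 0.0]
force: [0.2, -0.5, -1.4]
opening: 0.0194
gripper_force: 29.9
clock: 10.98
position: [0.6177, 0.0748, 0.0861]
orientation: [0.973, -0.231, -0.0, 0.0]
force: [0.6, -0.7, -0.9]
opening: 0.0191
gripper_force: 29.9
[0.61770919 0.07479623 0.08612318] [ 0.64362816 -0.69091864 -0.91985753] [0.00448812 0.00307517 0.00252005]
```

```bash
for i in 1 2 3 4; do python3 -m creep '[[0,0,0,0]]' | grep -E "position|force: \["; done; python3 -m creep '[[0,0,0.002,0],[0,0,0.004,0],[0,0,0.005,0]]'| grep -E "position|force: \["; for i in 1 2 3 4; do python3 -m creep '[[0,0,0,0]]' | grep -E "position|force: \["; done
```

```text
position: [0.6177, 0.0748, 0.0861]
force: [-1.0, 0.3, -2.0]
position: [0.6178, 0.0748, 0.0862]
force: [-0.7, 0.4, -1.6]
position: [0.6178, 0.0748, 0.0862]
force: [0.2, -1.1, -1.3]
position: [0.6178, 0.0748, 0.0862]
force: [-0.3, 0.5, -2.2]
position: [0.6177, 0.0748, 0.0855]
force: [-0.2, -0.8, -1.9]
position: [0.6177, 0.0748, 0.0855]
force: [0.3, -0.4, -1.0]
position: [0.6177, 0.0748, 0.0856]
force: [-0.1, 0.5, -1.8]
position: [0.6177, 0.0748, 0.0856]
force: [0.8, -0.5, -1.4]
position: [0.6177, 0.0748, 0.0856]
force: [0.4, -0.0, -1.0]
```

```bash
for i in 1 2 3 4 ; do python3 -m creep '[[0,0,0.004,0],[0,0,0.008,0],[0,0,0.012,0],[0,0,0.012,0]]'| grep -E "position|force: \["; python3 -m creep '[[0,0,0,0]]' | grep -E "force: \[";  done
```

```text
position: [0.6176, 0.0747, 0.084]
force: [0.2, -0.3, -1.1]
force: [-0.6, -0.9, -1.8]
position: [0.6177, 0.0748, 0.0825]
force: [-0.9, 0.3, -1.3]
force: [0.7, 0.4, -1.3]
position: [0.618, 0.0748, 0.0815]
force: [-0.1, 0.3, 0.9]
force: [-0.4, -0.4, 0.7]
position: [0.6178, 0.0748, 0.0798]
force: [-1.2, 0.6, 1.0]
force: [-0.9, -0.4, 1.5]
```

```bash
for i in 1 2 ; do python3 -m creep '[[0,0,0.004,0],[0,0,0.008,0],[0,0,0.01,0],[0,0,0.01,0]]'| grep -E "position|force: \["; python3 -m creep '[[0,0,0,0]]' | grep -E "force: \[";  done
for i in 1 2 ; do python3 -m creep '[[0,0,0.002,0],[0,0,0.004,0],[0,0,0.004,0]]'| grep -E "position|force: \["; python3 -m creep '[[0,0,0,0]]' | grep -E "force: \[";  done
```

```text
position: [0.6178, 0.0748, 0.0786]
force: [0.4, 0.2, 2.6]
force: [-0.4, -0.5, 1.4]
position: [0.6178, 0.0748, 0.0774]
force: [0.7, 0.2, 1.4]
force: [0.4, -0.9, 1.6]
position: [0.6177, 0.0748, 0.0769]
force: [0.4, -0.4, 1.7]
force: [0.6, -0.1, 1.9]
position: [0.6178, 0.0748, 0.0765]
force: [0.6, 0.3, 2.4]
force: [0.3, 0.6, 2.2]
```

```bash
for i in 1 2 3 4; do python3 -m creep '[[0,0,0.001,0],[0,0,0.002,0],[0,0,0.002,0]]'| grep -E "position|force: \["; done; python3 -m creep '[[0,0,0,0]]'| grep -E "orient|force: \["
```

```text
position: [0.6179, 0.0748, 0.0764]
force: [0.6, 1.5, 4.4]
position: [0.618, 0.0749, 0.0764]
force: [-0.2, 1.3, 6.2]
position: [0.6181, 0.0749, 0.0763]
force: [-0.5, 0.7, 6.9]
position: [0.6183, 0.075, 0.0763]
force: [-1.3, 0.1, 8.7]
orientation: [0.973, -0.231, 0.001, -0.0]
force: [-0.7, 0.7, 8.0]
```

```bash
python3 -m creep '[[0,0,0,0],[0,0,0,0],[0,0,0,0],[0,0,0,0],[0,0,0,0]]'| grep -E "clock|position|force: \["; python3 -m creep '[[0,0,0.001,0],[0,0,0.001,0],[0,0,0.001,0],[0,0,0.001,0],[0,0,0.001,0]]'| grep -E "position|force: \["
python3 -m creep '[[0,0,-0.01,0],[0,0,-0.03,0],[0,0,-0.05,0],[0,0,-0.09,0],[0,0,-0.14,0]]'| grep -E "position|force: \["
python3 -m creep '[[0,0,-0.1,0],[0,0,-0.3,0],[0,0,-0.5,0],[0,0,-0.65,0],[0,0,-0.72,0]]'
python3 -m creep '[[0,0,0,0],[0,0,0,0],[0,0,0,0]]'| grep -E "position|force: \["
python3 - <<'E'
from h import *
s=readout.sense();print(s["position"],s["orientation"],s["clock"])
p=grab_frame("wrist");cv2.imwrite("pics/w7.png",cv2.resize(p["image"],(800,600)))
look(p,["stand"])
E
```

```text
clock: 16.57
position: [0.6183, 0.075, 0.0763]
force: [0.1, 1.6, 9.2]
position: [0.6183, 0.075, 0.0763]
force: [-1.3, 1.2, 8.9]
position: [0.6167, 0.0745, 0.0916]
force: [0.7, 0.1, -2.0]
clock: 17.82
position: [0.6188, 0.075, 0.1823]
orientation: [0.973, -0.231, 0.002, -0.001]
force: [0.4, 0.9, -1.3]
opening: 0.0197
gripper_force: 29.9
position: [0.6168, 0.0746, 0.1772]
force: [-0.3, 0.3, -1.3]
[0.61677942 0.07458444 0.17720694] [ 9.72972029e-01 -2.30920365e-01 -1.01749513e-03  4.24424148e-04] 18.0667
stand [([0.6025, -0.1164, 0.0113], 0.7), ([0.6266, 0.0853, 0.0078], 0.39)]
```

View pics/w7.png

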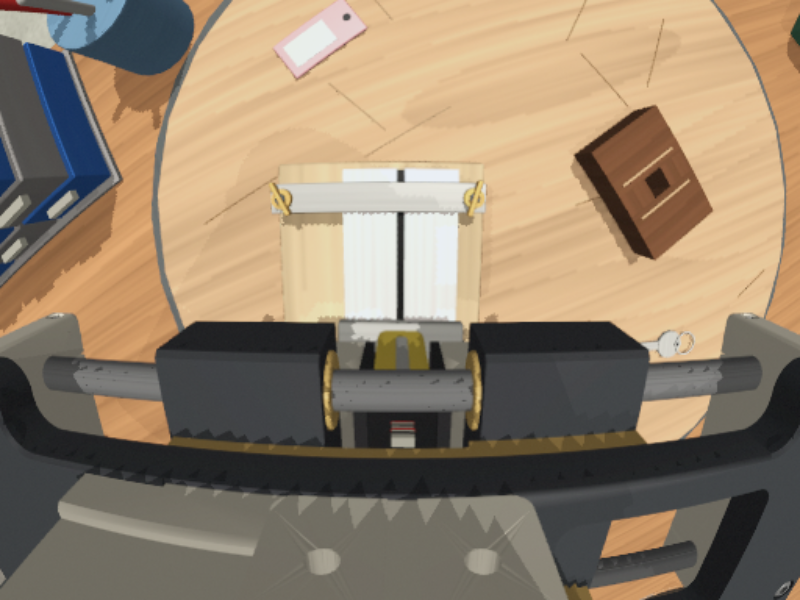

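```bash
python3 -m creep '[[0.05,0.12,0,0],[0.12,0.3,0,0],[0.2,0.5,0,0],[0.28,0.68,0,0],[0.31,0.75,0,0]]'| grep position
python3 -m creep '[[0.1,0.2,0,0],[0.2,0.45,0,0],[0.28,0.65,0,0],[0.305,0.735,0,0],[0.305,0.735,0,0]]'| grep position
python3 -m creep '[[0,0,0,-0.03],[0,0,0,-0.065],[0,0,0,-0.1],[0,0,0,-0.135],[0,0,0,-0.165]]'| grep position
python3 -m creep '[[0,0,0,-0.03],[0,0,0,-0.049],[0,0,0,-0.049],[0,0,0,-0.049],[0,0,0,-0.049]]'
python3 -m creep '[[0,0,0,0],[0,0,0,0],[0,0,0,0]]'| grep position
python3 - <<'E'
from h import *
s=readout.sense();print(s["position"],s["orientation"],s["clock"])
d=np.array([.6026,-.1176,.0645])-s["position"];print(totool(d))
E
```

```text
position: [0.6096, -0.0251, 0.1776]
position: [0.6027, -0.1199, 0.1778]
position: [0.6036, -0.1168, 0.1781]
clock: 19.83
position: [0.6036, -0.1171, 0.1783]
orientation: [0.995, 0.102, -0.0, -0.0]
force: [-0.1, 0.1, -1.3]
opening: 0.0195
gripper_force: 29.9
position: [0.6037, -0.1175, 0.1786]
[ 0.60366405 -0.11751295  0.17857759] [ 9.94703098e-01  1.02789819e-01  2.66926560e-05 -1.47300978e-05] 20.0833
[-0.00888142 -0.00108047  0.95064609]
```

Descend in stages, then gently seat (touch expected at TCP z ≈ 0.0645).

```bash
python3 -m creep '[[-0.009,0,0.1,0],[-0.009,0,0.25,0],[-0.009,0,0.4,0],[-0.009,0,0.5,0],[-0.009,0,0.55,0]]'| grep -E "position|force: \["
python3 -m creep '[[0,0,0,0],[0,0,0,0],[0,0,0,0]]'| grep -E "position|force: \["
python3 - <<'E'
from h import *
s=readout.sense();print(s["position"],totool(np.array([.6026,-.1176,.0645])-s["position"]))
E
python3 -m creep '[[0,0,0.04,0],[0,0,0.1,0],[0,0,0.16,0],[0,0,0.2,0],[0,0,0.22,0]]'| grep -E "position|force: \["
python3 -m creep '[[0,0,0.03,0],[0,0,0.06,0],[0,0,0.08,0],[0,0,0.09,0],[0,0,0.09,0]]'| grep -E "position|force: \["
python3 -m creep '[[0,0,0,0],[0,0,0,0],[0,0,0,0]]'| grep -E "position|force: \["
```

```text
position: [0.6016, -0.1179, 0.1107]
force: [0.4, 0.2, -2.2]
position: [0.6033, -0.1179, 0.1136]
force: [0.2, 0.2, -1.0]
[ 0.60334983 -0.11787611  0.11358849] [-0.00624145 -0.00373696  0.40906026]
position: [0.6019, -0.1178, 0.0849]
force: [-0.8, 0.4, -2.1]
position: [0.6025, -0.1178, 0.0751]
force: [-0.6, -0.0, -1.7]
position: [0.6028, -0.1178, 0.0756]
force: [-0.1, -0.7, -0.7]
```

```bash
python3 -m creep '[[0,0,0.008,0],[0,0,0.016,0],[0,0,0.024,0],[0,0,0.024,0],[0,0,0.024,0]]'| grep -E "position|force: \["
python3 -m creep '[[0,0,0.015,0],[0,0,0.03,0],[0,0,0.045,0],[0,0,0.055,0],[0,0,0.055,0]]'| grep -E "position|force: \["
for i in 1 2 3 4; do python3 -m creep '[[0,0,0.002,0],[0,0,0.004,0],[0,0,0.004,0]]'| grep -E "position|force: \["; done
```

```text
position: [0.6025, -0.1178, 0.0724]
force: [-0.1, -0.2, -1.6]
position: [0.6023, -0.1178, 0.0654]
force: [-0.1, -0.3, -1.5]
position: [0.6026, -0.1178, 0.0654]
force: [0.0, 0.6, -1.3]
position: [0.6026, -0.1178, 0.0649]
force: [0.5, 0.8, -1.4]
position: [0.6027, -0.1178, 0.0645]
force: [-0.6, 0.5, -1.4]
position: [0.6029, -0.1177, 0.0645]
force: [-0.9, 0.9, 3.8]
```

```bash
python3 -m creep '[[0,0,-0.002,0],[0,0,-0.002,0],[0,0,-0.002,0]]' - 10| grep -E "position|force: \["
python3 -m creep '[[0,0,0,0],[0,0,0,0],[0,0,0,0],[0,0,0,0],[0,0,0,0]]' 0.6
python3 -m creep '[[0,0,0,0],[0,0,0,0],[0,0,0,0],[0,0,0,0],[0,0,0,0]]' 0 | tail -2
python3 - <<'E'
from h import *
p=grab_frame("wrist");cv2.imwrite("pics/w8.png",p["image"][100:340,100:420]);look(p,["gauge","gauge_grip","stand"])
E
```

```text
position: [0.6028, -0.1177, 0.0644]
force: [-0.8, 1.7, 4.1]
clock: 24.33
position: [0.6025, -0.1179, 0.064]
orientation: [0.995, 0.103, -0.0, 0.0]
force: [0.1, -0.2, 1.0]
opening: 0.0352
gripper_force: 0.0
opening: 0.063
gripper_force: 0.0
gauge [([0.5997, -0.1202, 0.0428], 0.59)]
gauge_grip []
stand [([0.6013, -0.1189, 0.01], 0.66)]
```

View pics/w8.png

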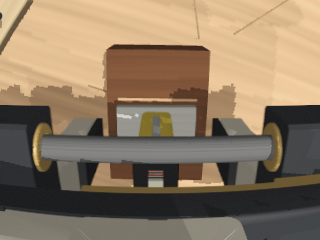

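Gauge stands free on the stand between the fingers, its pointer still up at (155,175). Finish opening and lift straight off.

```bash
python3 -m creep '[[0,0,0,0],[0,0,0,0],[0,0,0,0],[0,0,0,0],[0,0,0,0]]' 0 | grep opening
python3 -m creep '[[0,0,-0.05,0],[0,0,-0.15,0],[0,0,-0.3,0],[0,0,-0.45,0],[0,0,-0.6,0]]'| grep position
python3 -m creep '[[0,0,-0.2,0],[0,0,-0.4,0],[0,0,-0.6,0],[0,0,-0.7,0],[0,0,-0.7,0]]'| grep position
python3 -m creep '[[0,0,0,0],[0,0,0,0],[0,0,0,0],[0,0,0,0],[0,0,0,0]]'
python3 - <<'E'
from h import *
p=grab_frame("wrist");q=grab_frame("side")
cv2.imwrite("pics/w9.png",np.hstack([cv2.resize(p["image"][140:240,200:330],(390,300)),cv2.resize(q["image"][150:220,225:316],(390,300))]));look(p,["gauge","gauge_grip","stand"])
E
```

```text
opening: 0.0876
position: [0.6025, -0.1179, 0.1374]
position: [0.6043, -0.118, 0.2245]
clock: 26.62
position: [0.6023, -0.1178, 0.2194]
orientation: [0.995, 0.103, -0.001, -0.0]
force: [-1.1, -0.4, 1.0]
opening: 0.0876
gripper_force: 0.0
gauge [([0.6006, -0.1191, 0.0428], 0.73), ([0.8029, -0.0885, 0.0069], 0.46)]
gauge_grip []
stand [([0.6014, -0.1198, 0.0099], 0.55)]
```

View pics/w9.png

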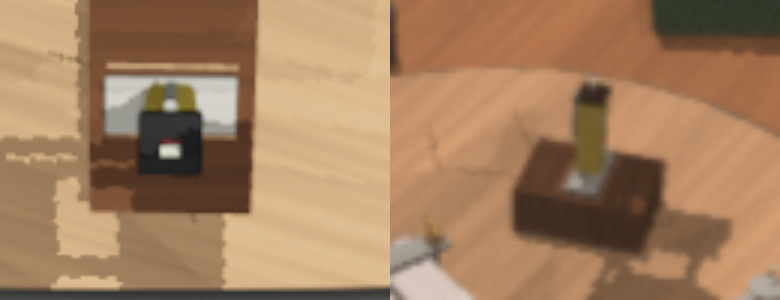

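The gauge stands upright on its stand, with the pointer up and the robot clear of it.

```bash
python3 -c "
from rig import ticket
print(ticket.finish_job())"
```

```text
the job is handed in; nothing more can be done
None
```

The channel is about 6 mm deep (tip touched bottom about 5.5–6.5 mm below the track top, judged from arm height, not the pointer); I held the foot flat across it at about 10 N, stood the gauge back upright on its stand with the pointer still raised, and handed the job in at about 27 s (it returned no verdict).

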